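# Nip a register in the counter's book press

### The job

At the office counter, slide the hardback register flat along the bed with the fingertips all the way in until its end sits squarely against the press's back stop. Then close the press on it: push the upright handle of the hand wheel round clockwise (seen from above) through exactly one turn, so that it comes back to the pointer, no further, and take the hand away. Do not lift the register, do not turn the wheel before the register is home, and leave the stamp, pen cup and ink tin where they are.

Things in the scene. Friction and masses are not known exactly. Their poses are not given: they have to be found in the camera images.
- press: Grey book press, fixed to the counter. Origin: on the counter under the wheel's spindle. z up; y points out of the open end (the register is pushed towards -y). Bed 200 mm in x, y -100 to +122 mm, top 15 mm above the counter. Columns (radius 10 mm, feet 15 mm) at x = +-90 mm, y = 0. Crosshead 215 mm in x, 44 mm in y, at 85 to 107 mm height.
- platen_under (a point): Centre of the underside of the 130 by 120 by 12 mm steel platen that hangs under the crosshead, on the spindle's axis: 52 mm above the counter when open; one turn of the wheel brings it down 12 mm, just onto the register (top at 40 mm).
- pointer (a point): Tip of the pointer, a small fixed steel lug on the crosshead just outside the wheel rim, pointing at it: at x = +76 mm, y = 0 in the press frame, top 133 mm above the counter. Axes as the press's.
- back_stop (a point): Middle of the back stop's face, which looks along the press's +y: at y = -80 mm in the press frame; the stop is 150 mm wide and its top is 45 mm above the counter. Axes as the press's.
- book_back (a point): Centre of the inner end face of the register, which goes against the back stop; half-way up, 27.5 mm above the counter. Hardback book, blue cover, 120 mm wide, 210 mm long, 25 mm thick, about 0.6 kg, loose, flat on the bed, its outer end overhanging the bed's open end. Site y runs along the book towards its outer end, z up.
- book_front (a point): Centre of the outer end face of the register, the face to push; 210 mm from book_back, 27.5 mm above the counter (underside 15 mm, top 40 mm). When home it lies at y = +130 mm in the press frame, 8 mm beyond the bed's edge. Axes as book_back's.
- wheel_centre (a point): Centre of the level hand wheel, on the spindle (the press's z axis), 130 mm above the counter. Rim centre-line radius 60 mm, rim bar 13 mm thick (top at 136.5 mm), three spokes, hub top at 140 mm. Turns with the wheel; its x axis points to the handle.
- wheel (a joint): Turn of the hand wheel in rad: 0 (+-0.1) at the start, handle at the pointer; grows clockwise seen from above; 6.283 is one full turn. Stiff: needs about 0.15 N m (2.5 N at the handle) and stays where it is left. Nothing stops it at one turn.
- handle: Upright black grip on the wheel's rim over the end of one spoke: 18 mm diameter (14 mm at its foot), 48 mm tall; it spins freely on its own pin but is otherwise fixed to the wheel. Origin: centre of its foot, 136 mm above the counter, 60 mm from the spindle; its top is at 184 mm.
- stamp: Wooden rubber stamp standing on the counter, loose, 42 mm wide foot, 78 mm tall. Origin: centre of its underside. Not to be disturbed.
- pen_cup: Grey pen cup, loose, 72 mm diameter, 95 mm tall (pens to 140 mm). Origin: centre of its underside. Not to be disturbed.
- ink_tin: Flat black ink pad tin, loose, 75 by 115 by 19 mm. Origin: centre of its underside. Not to be disturbed.

How it is judged:
On the way, in this order (a step that is already met when the one before it is completed fails the run):
1. the register is home against the back stop, the wheel not yet turned (y of book_back in the frame of press below -0.074 m and angle between the y axis of book_back and the y axis of press, either way round below 0.1 rad and value of joint wheel below 0.4 rad), for 0.1 s.
2. the fingers push the handle round, part way through the turn (value of joint wheel between 1.5 and 5 rad and contact force between the fingers and handle above 0.3 N).
At the end, for the whole second after the job is handed in: The register's inner end is within 6 mm of the back stop and within 0.1 rad of square; the wheel stands still at one full turn (6.28 rad) within 0.2 rad (y of book_back in the frame of press below -0.074 m and angle between the y axis of book_back and the y axis of press, either way round below 0.1 rad and value of joint wheel between 6.083 and 6.483 rad and not (velocity of joint wheel above 0.05 rad/s or velocity of joint wheel below -0.05 rad/s)); the robot touches nothing.
It fails at once if the register is lifted more than 8 mm or tipped more than 0.12 rad (height (world z) of any of book_back, book_front above 0.0355 m or angle between book_back's own z axis and vertical above 0.12 rad).
It fails at once if the wheel is turned while the register is more than 12 mm from home (value of joint wheel above 0.5 rad and y of book_back in the frame of press above -0.068 m).
It fails at once if the wheel is turned the wrong way (beyond 0.5 rad) or more than 0.4 rad past one turn (value of joint wheel below -0.5 rad or value of joint wheel above 6.683 rad).
It fails at once if the stamp, pen cup or ink tin is moved more than 25 mm or tipped (distance of any of stamp, pen_cup, ink_tin from where it was at the start of the episode above 0.025 m or angle between any of stamp, pen_cup, ink_tin's own z axis and vertical above 0.3 rad).
It also fails if it takes over 70 s, if anything falls off the work surface, if the arm or the gripper's body presses on something with over 40 N, if the wrist force passes 120 N, or if a joint passes its speed limit or range.

### The arm

A 6-joint arm with a two-finger parallel gripper is mounted at the origin on the work surface. World frame = base frame: x ahead of the robot, y to its left, z up, the work surface at z = 0. Lengths are in m, angles in rad, forces in N, time in s.
With the tool pointing down it reaches from about 0.325 to 0.775 m from the base axis. Payload 5.5 kg.
Tool frame: the origin (TCP) lies between the finger pads; the fingertips stand 19 mm ahead of it and the grasp point (between the pads) is the TCP; z points along the fingers, y is the line along which they close (so a half turn about z gives the same grasp; the last joint's range is limited). The gripper opens to 85 mm and grips with 20 to 120 N. Pads are 22 mm wide; open, the fingers measure 114 mm over their backs; the gripper's body (76 mm by 85 mm) begins 54 mm behind the grasp point. The pads swing forward as they close: fully open they stand 13 mm farther back than shut.
Start: joints at [-1.266, 0.091, 1.231, -0, 1.82, -0.057], TCP at [0.212, -0.561, 0.218] pointing down, gripper open.
Joint ranges: [-2.87, 2.87], [-0.86, 2.18], [0.17, 2.46], [-1.51, 4.65], [0.06, 2.69], [-2.65, 2.65]. Speed limits (rad/s): [2.57, 2.57, 3.01, 3.14, 3.14, 3.14].

### API

Orientations are given as a unit quaternion [w, x, y, z].
In Python, from cell import manip gives the robot as it stands.
- The arm moves only by the tool servo_tool, never from a script. Its argument "deltas" is a list of rows, each an object of numbers: "x", "y", "z": the shift along the tool's x, y, z in mm; "ax", "ay", "az": the turn, a rotation vector about the tool's x, y, z in degrees. A call has 1 to 12 rows; each row shifts and turns the commanded pose from where the row before left it, along the tool's axes as they then stand; what a row does not reach is not made up. A row lasts 1/12 s, in which the tool goes at most 41.7 mm and 7.16 degrees, less where a joint would pass 70% of its speed; a pose out of reach is approached as far as the arm can. A call is refused whole if a number of a shift passes 41.7 or a number of a turn 7.16, either way. A call with a gripper value outside its range is refused whole. "gripper" is the opening, from -1 (shut) to 1 (fully open), so that 0 is half open, set as the call begins (left out, the last holds). The fingers move at their own pace and stop on an object; "grip_force" is the grip in N (left out, the last holds). Time passes only in rows, so rows that do not move let the fingers close. It gives the time, the measured TCP pose, the force, the opening and the grip force at its end, in the units of the state.
- manip.observe(): the state, without advancing time (a new reading comes with each control period).
- manip.capture(name): name is "scene" or "top" or "wrist"; returns a dict with "img" (400x640x3 uint8, red, green, blue), "depth" (400x640 float32, m along the optical axis (not along the pixel's ray), 0 where there is no reading), "fx", "fy", "cx", "cy" (pixels), "world_from_camera" (4x4, takes a point from camera to world coordinates); the wrist camera has in their place "hand_eye" (4x4, takes a point from camera to tool coordinates, whose origin is the TCP and whose axes are the flange's). Camera axes: x right, y up, looking along -z (the intrinsics and any distortion apply to the point x, -y, -z); pixel columns grow to the right and rows downward; lengths in m; the calibration is good to about 2 mm. A picture is of the moment at which its call begins: read the wrist's pose just before it.
- manip.close_job(): hands the job in; it is judged then, once.
The state is a dict: "t": time; "joint_positions": joint angles; "qd": joint speeds; "tau": joint torques, N m; "ee_pos": TCP position; "eef_rot": TCP orientation; "force": force on the tool from outside, world axes, zero at the start; "ft_torque": the same for the moment, N m; "finger_gap": opening from 0.0 (shut) to 1.0 (fully open); "finger_force": force on a finger pad.
Only numpy, scipy, OpenCV 4.12 (cv2) and the standard library are available. Lean on these libraries where they do the work, as an engineer would, in place of code of your own. Each camera call takes 0.05 s, during which the arm holds its last target. There are 200 camera calls.

## Working session

There is one attempt and no reset: what is moved stays moved. The work goes in short steps, Python scripts to look and compute and a tool call to move; the robot and the scene stay as the last step left them, time stands still between calls to the robot, and variables do not carry over. Pictures are saved under pics/ and viewed, at most 10 in all, crops included, and the job is handed in when it is done.

Besides the shell and the picture viewer there is one more tool, called after "Call:" by a JSON object that holds its "name" and its "arguments", one argument or row to a line. servo_tool: Moves the arm, as the interface text tells. Its arguments: {"type":"object","properties":{"deltas":{"type":"array"},"gripper":{"type":"number"},"grip_force":{"type":"number"}},"required":["deltas"]}

```bash
mkdir -p pics
cat > h.py <<'E'
import numpy as np, cv2
from cell import manip
def pts(c):
    d=c["depth"];v,u=np.mgrid[0:d.shape[0],0:d.shape[1]]
    p=np.stack([(u-c["cx"])/c["fx"]*d,-(v-c["cy"])/c["fy"]*d,-d],-1)
    T=np.array(c["world_from_camera"]);return p@T[:3,:3].T+T[:3,3]
def save(c,n): cv2.imwrite("pics/"+n,cv2.cvtColor(c["img"],cv2.COLOR_RGB2BGR))
E
python3 - <<'E'
from h import *
s=manip.observe();print(s)
for n in("top","scene"):
    c=manip.capture(n);save(c,n+"1.png");np.savez(n+"1.npz",P=pts(c),img=c["img"],d=c["depth"],T=c["world_from_camera"],K=[c["fx"],c["fy"],c["cx"],c["cy"]])
    print(n,[k for k in c],np.array(c["world_from_camera"]).round(3),c["fx"],(c["depth"]>0).mean())
E
```

```text
{'t': 0.0, 'joint_positions': array([-1.26571013e+00,  9.18658774e-02,  1.23190379e+00,  2.33025241e-05,
        1.81981135e+00, -5.67158995e-02]), 'qd': array([ 0.00033924, -0.000662  , -0.00052192,  0.00044945, -0.00076466,
        0.00025743]), 'tau': array([ 2.64047276e-04, -4.58730054e+01, -4.18019807e+01,  1.18614102e-05,
        1.16825019e-02,  2.25824999e-05]), 'ee_pos': array([ 0.21227752, -0.56085414,  0.21683659]), 'eef_rot': array([-9.87925745e-04,  9.83680979e-01,  1.79918714e-01, -1.11937911e-04]), 'force': array([0.54171274, 0.17467239, 0.37871896]), 'ft_torque': array([ 0.01410847, -0.03120655, -0.02829741]), 'finger_force': 0.0, 'finger_gap': 0.9990973682717689}
top ['img', 'depth', 'fx', 'fy', 'cx', 'cy', 'world_from_camera'] [[-0.02   0.991 -0.131  0.443]
 [-0.999 -0.023 -0.024 -0.065]
 [-0.027  0.131  0.991  0.958]
 [ 0.     0.     0.     1.   ]] 425.1129991888756 0.99588671875
scene ['img', 'depth', 'fx', 'fy', 'cx', 'cy', 'world_from_camera'] [[-0.795 -0.526  0.303  0.838]
 [ 0.607 -0.688  0.398  0.314]
 [-0.     0.5    0.866  0.832]
 [ 0.     0.     0.     1.   ]] 438.91743917998116 0.9958359375
```

View pics/top1.png

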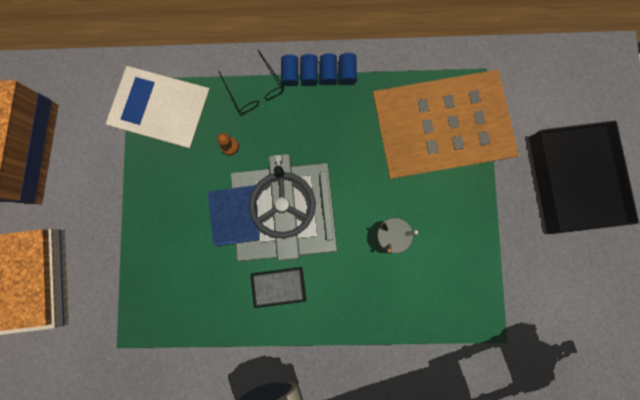

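View pics/scene1.png

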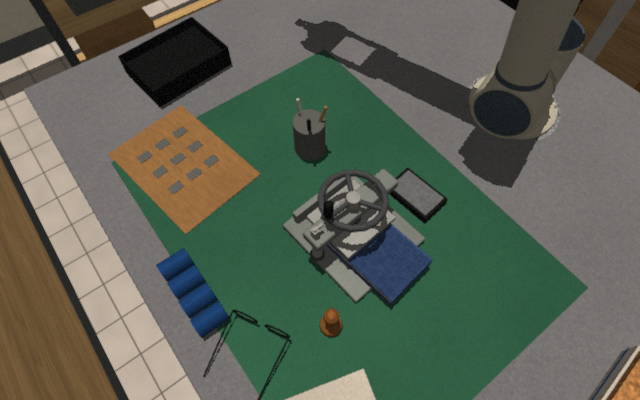

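The top view shows the press near pixel (282,210), with its open end to the left (world +y). The handle is at (279,170), towards world +x, and the blue register is at (235,215). The stamp is at (228,145), the tin at (278,287) and the cup at (395,236).

Run:
```python
from h import *
def rect(m,P,n):
    q=P[m][:,:2].astype(np.float32)
    r=cv2.minAreaRect(q*1000);print(n,len(q),"c",np.round(r[0],1),"size",np.round(r[1],1),"ang",round(r[2],2),"zmed",np.median(P[m][:,2]).round(4))
for n in("top","scene"):
    D=np.load(n+"1.npz");P=D["P"];im=D["img"].astype(int);z=P[...,2]
    u=np.linalg.norm(P[...,:2]-P[207,282,:2] if n=="top" else P[...,:2]-c0,axis=-1)
    if n=="top": c0=P[207,282,:2];print(c0)
    near=u<.2
    blue=(im[...,2]>im[...,0]+25)&(im[...,2]>im[...,1]+15)&near
    rect(blue&(abs(z-.04)<.006),P,"book")
    green=(im[...,1]>im[...,0]+20)&(im[...,1]>im[...,2]+10)
    print("bookz",np.median(z[blue]),"counter z",np.median(z[green&near]))
    m=near&~blue&~green&(abs(z-.015)<.006)&(im.max(-1)-im.min(-1)<25)
    m=cv2.morphologyEx(m.astype(np.uint8),cv2.MORPH_OPEN,np.ones((3,3)))>0
    rect(m,P,"bed")
    # rim
    m=near&(abs(z-.135)<.006); q=P[m][:,:2]
    from scipy.optimize import least_squares
    f=lambda p:np.hypot(*(q-p[:2]).T)-p[2]
    s=least_squares(f,[*c0,.06],loss="soft_l1",f_scale=.003);print("rim",s.x,len(q))
    m=(u<.1)&(z>.165)&(z<.2);print("handle",np.median(P[m],0),P[m].min(0),P[m].max(0),m.sum())
    m=near&(abs(z-.107)<.005)&(im.max(-1)-im.min(-1)<25);rect(m,P,"crosshead")
    m=near&(abs(z-.045)<.004)&~blue&(P[...,1]<c0[1]-.06);
    if m.sum()>10:rect(m,P,"stop")
    wood=(im[...,0]>im[...,2]+50)&(z>.01)&near; print("stamp",P[wood].min(0),P[wood].max(0))
```

```text
[0.53683589 0.0212845 ]
book 2297 c [533.4 138.6] size [119.7 102.9] ang 6.03 zmed 0.0414
bookz 0.04142340137023948 counter z 0.002489881974794772
bed 2988 c [492.2  29.4] size [300.5 220.7] ang 4.63 zmed 0.0166
rim [0.54349428 0.02206102 0.05716042] 1638
handle [0.60138942 0.02367861 0.18295263] [0.59487342 0.01541619 0.16578586] [0.61184254 0.03178033 0.18800555] 85
crosshead 1534 c [543.6  22.4] size [214.   44.2] ang 4.53 zmed 0.1082
stop 426 c [ 549.2 -110. ] size [161.3 104.9] ang 4.62 zmed 0.0459
stamp [ 0.4432146 -0.0652353  0.0124542] [0.69801053 0.16150057 0.9584868 ]
book 3002 c [535.8 138. ] size [121.4 108.7] ang 6.9 zmed 0.0398
bookz 0.03978265573393669 counter z 0.0008103278993187857
bed 3667 c [519.4   5.2] size [325.1 304.8] ang 22.33 zmed 0.0159
rim [0.54875835 0.02648076 0.05733387] 1740
handle [0.60873087 0.03017255 0.18028931] [0.59904259 0.01957039 0.16530108] [0.61548079 0.03695575 0.18652951] 109
crosshead 1488 c [553.4 -60.7] size [214.5 217.6] ang 4.72 zmed 0.1066
stop 336 c [531.5 -88.8] size [192.5  95.3] ang 44.44 zmed 0.0445
stamp [0.67971333 0.15971072 0.01575993] [0.67971333 0.15971072 0.01575993]
```

Call:
{"name": "servo_tool", "arguments": {
  "deltas": [
    {"z": -5, "az": -6.7},
    {"z": -8, "az": -6.7},
    {"z": -8, "az": -6.7},
    {"z": -8, "az": -6.7},
    {"z": -8, "az": -6.7},
    {"z": -8, "az": -6.7},
    {"z": -8, "az": -6.7},
    {"z": -8, "az": -6.7},
    {"z": -8, "az": -6.7},
    {"z": -5, "az": -6.8},
    {"az": -6.8},
    {}
  ],
  "gripper": 0.3
}}

```text
schema error: expected keys x, y, z, ax, ay, az
```

```bash
cat >> h.py <<'E'
from scipy.spatial.transform import Rotation as R
C=np.array([.545,.0235]);A=np.deg2rad(4.6)
def rep():
    s=manip.observe();q=s["eef_rot"];r=R.from_quat([q[1],q[2],q[3],q[0]]);M=r.as_matrix()
    p=s["ee_pos"];d=p[:2]-C;c,n=np.cos(A),np.sin(A)
    print("t %.2f"%s["t"],"ee",p.round(4),"press xy mm",(1000*np.array([c*d[0]+n*d[1],-n*d[0]+c*d[1]])).round(1),"toolx ang",np.rad2deg(np.arctan2(M[1,0],M[0,0])).round(2),"z",M[:,2].round(3),"F",s["force"].round(2),"T",s["ft_torque"].round(2),"gap",round(s["finger_gap"],3),"ff",round(s["finger_force"],2),"j",s["joint_positions"].round(2))
    return s,M
E
python3 -c "
from h import *
s,M=rep();print((M.T@(np.array([.526,.223,.25])-s['ee_pos'])*1000).round(1))"
```

```text
t 0.10 ee [ 0.2123 -0.5609  0.217 ] press xy mm [-378.5 -555.8] toolx ang 20.73 z [-0.001  0.002 -1.   ] F [-0.55  1.16  0.25] T [-0.01  0.03  0.01] gap 1.001 ff 0.0 j [-1.27  0.09  1.23 -0.    1.82 -0.06]
[ 570.9 -622.2  -31.9]
```

Call:
{"name": "servo_tool", "arguments": {
  "deltas": [
    {"x": 0, "y": 0, "z": -5, "ax": 0, "ay": 0, "az": -6.7},
    {"x": 0, "y": 0, "z": -8, "ax": 0, "ay": 0, "az": -6.7},
    {"x": 0, "y": 0, "z": -8, "ax": 0, "ay": 0, "az": -6.7},
    {"x": 0, "y": 0, "z": -8, "ax": 0, "ay": 0, "az": -6.7},
    {"x": 0, "y": 0, "z": -8, "ax": 0, "ay": 0, "az": -6.7},
    {"x": 0, "y": 0, "z": -8, "ax": 0, "ay": 0, "az": -6.7},
    {"x": 0, "y": 0, "z": -8, "ax": 0, "ay": 0, "az": -6.7},
    {"x": 0, "y": 0, "z": -8, "ax": 0, "ay": 0, "az": -6.7},
    {"x": 0, "y": 0, "z": -8, "ax": 0, "ay": 0, "az": -6.7},
    {"x": 0, "y": 0, "z": -5, "ax": 0, "ay": 0, "az": -6.8},
    {"x": 0, "y": 0, "z": 0, "ax": 0, "ay": 0, "az": -6.8},
    {"x": 0, "y": 0, "z": 0, "ax": 0, "ay": 0, "az": 0}
  ],
  "gripper": 0.3
}}

```text
t: 1.1
ee_pos: [0.2124, -0.5612, 0.2919]
eef_rot: [-0.0, 0.676, 0.737, 0.0]
force: [0.9, 0.1, 0.1]
finger_gap: 0.649
finger_force: 0.0
```

```bash
python3 -c "
from h import *
s,M=rep();print((M.T@(np.array([.526,.223,.25])-s['ee_pos'])*1000).round(1))"
```

```text
t 1.10 ee [ 0.2124 -0.5612  0.2919] press xy mm [-378.4 -556.2] toolx ang 94.87 z [-0.  0. -1.] F [0.92 0.09 0.12] T [-0.05 -0.02 -0.03] gap 0.649 ff 0.0 j [-1.27  0.12  1.07  0.    1.95 -1.35]
[754.7 379.1  42. ]
```

Call:
{"name": "servo_tool", "arguments": {
  "deltas": [
    {"x": 20, "y": 16, "z": 0, "ax": 0, "ay": 0, "az": 0},
    {"x": 32, "y": 16, "z": 0, "ax": 0, "ay": 0, "az": 0},
    {"x": 32, "y": 16, "z": 0, "ax": 0, "ay": 0, "az": 0},
    {"x": 32, "y": 16, "z": 0, "ax": 0, "ay": 0, "az": 0},
    {"x": 32, "y": 16, "z": 0, "ax": 0, "ay": 0, "az": 0},
    {"x": 32, "y": 16, "z": 0, "ax": 0, "ay": 0, "az": 0},
    {"x": 32, "y": 16, "z": 0, "ax": 0, "ay": 0, "az": 0},
    {"x": 32, "y": 16, "z": 0, "ax": 0, "ay": 0, "az": 0},
    {"x": 32, "y": 16, "z": 0, "ax": 0, "ay": 0, "az": 0},
    {"x": 32, "y": 16, "z": 0, "ax": 0, "ay": 0, "az": 0},
    {"x": 32, "y": 16, "z": 0, "ax": 0, "ay": 0, "az": 0},
    {"x": 32, "y": 16, "z": 0, "ax": 0, "ay": 0, "az": 0}
  ]
}}

```text
t: 2.1
ee_pos: [0.3738, -0.1732, 0.2915]
eef_rot: [-0.0, 0.68, 0.734, -0.0]
force: [0.7, 0.1, 0.7]
finger_gap: 0.65
finger_force: 0.0
```

Call:
{"name": "servo_tool", "arguments": {
  "deltas": [
    {"x": 32, "y": 16, "z": 0, "ax": 0, "ay": 0, "az": 0},
    {"x": 32, "y": 16, "z": 0, "ax": 0, "ay": 0, "az": 0},
    {"x": 32, "y": 16, "z": 0, "ax": 0, "ay": 0, "az": 0},
    {"x": 32, "y": 16, "z": 0, "ax": 0, "ay": 0, "az": 0},
    {"x": 32, "y": 16, "z": 0, "ax": 0, "ay": 0, "az": 0},
    {"x": 32, "y": 16, "z": 0, "ax": 0, "ay": 0, "az": 0},
    {"x": 32, "y": 16, "z": 0, "ax": 0, "ay": 0, "az": 0},
    {"x": 32, "y": 16, "z": 0, "ax": 0, "ay": 0, "az": 0},
    {"x": 32, "y": 16, "z": 0, "ax": 0, "ay": 0, "az": 0},
    {"x": 32, "y": 16, "z": 0, "ax": 0, "ay": 0, "az": 0},
    {"x": 32, "y": 16, "z": 0, "ax": 0, "ay": 0, "az": 0},
    {"x": 10, "y": 5, "z": 0, "ax": 0, "ay": 0, "az": 0}
  ]
}}

```text
t: 3.1
ee_pos: [0.5253, 0.2046, 0.2897]
eef_rot: [-0.001, 0.678, 0.735, -0.001]
force: [0.8, 0.0, -0.5]
finger_gap: 0.648
finger_force: 0.0
```

Run:
```python
from h import *
s,M=rep();print((M.T@(np.array([.526,.223,.25])-s['ee_pos'])*1000).round(1))
c=manip.capture("wrist");save(c,"w1.png");H=np.array(c["hand_eye"]);print(H.round(3))
T=np.eye(4);T[:3,:3]=M;T[:3,3]=s["ee_pos"];c["world_from_camera"]=T@H
P=pts(c);im=c["img"].astype(int);z=P[...,2]
blue=(im[...,2]>im[...,0]+25)&(im[...,2]>im[...,1]+15)&(abs(z-.04)<.008)
print(blue.sum(),cv2.minAreaRect((P[blue][:,:2]*1000).astype(np.float32)),np.median(z[blue]))
```

```text
t 3.10 ee [0.5253 0.2046 0.2897] press xy mm [ -5.1 182.1] toolx ang 94.61 z [-0.003  0.001 -1.   ] F [ 0.85  0.05 -0.52] T [ 0.   -0.02  0.  ] gap 0.648 ff 0.0 j [0.31 0.02 1.17 0.   1.95 0.23]
[18.3  2.3 39.8]
[[-0.001  0.957  0.291  0.073]
 [ 1.     0.001  0.001 -0.001]
 [ 0.     0.291 -0.957 -0.156]
 [ 0.     0.     0.     1.   ]]
10077 ((680.5096435546875, 63.51312255859375), (154.06556701660156, 484.0581970214844), 63.95299530029297) 0.039916433804840834
```

View pics/w1.png

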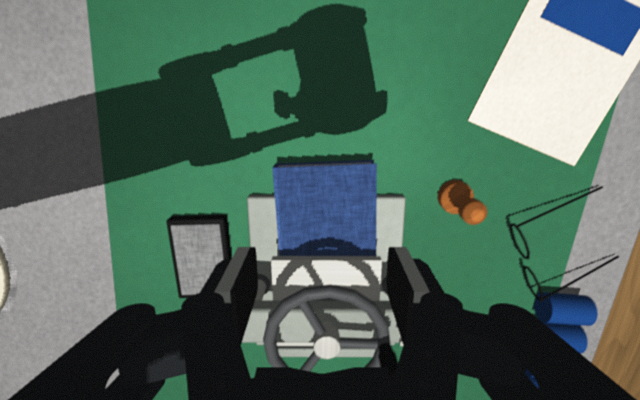

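The wrist view shows the register at cols 275–375, with its outer end near row 163. The bed's open edge is near row 197, the hub is at (327,347), and the stamp is well clear at (460,200).

Run:
```python
from h import *
s,M=rep()
c=manip.capture("wrist");H=np.array(c["hand_eye"])
T=np.eye(4);T[:3,:3]=M;T[:3,3]=s["ee_pos"];c["world_from_camera"]=T@H
P=pts(c);im=c["img"].astype(int);z=P[...,2]
blue=(im[...,2]>im[...,0]+25)&(im[...,2]>im[...,1]+15)&(abs(z-.04)<.006)
blue[:,:260]=0;blue[:,390:]=0
print(cv2.minAreaRect((P[blue][:,:2]*1000).astype(np.float32)))
m=(abs(z-.015)<.006)&(im.min(-1)>110);m[:,:235]=0;m[:,420:]=0;m[270:]=0
q=P[m][:,:2];print("bed",m.sum(),cv2.minAreaRect((q*1000).astype(np.float32)))
vv,uu=np.mgrid[0:400,0:640]
m=(abs(z-.138)<.006)&(im.min(-1)>140);m&=(abs(uu-327)<25)&(abs(vv-347)<25)
print("hub",m.sum(),P[m].mean(0))
for a,b,n in((235,275,'L'),(376,420,'R')):
    k=(abs(z-.015)<.006)&(im.min(-1)>110)&(uu>a)&(uu<b)&(vv<240)
    print(n,P[k][:,0].min(),P[k][:,0].max(),P[k][:,1].max(),k.sum())
```

```text
t 3.15 ee [0.5253 0.2043 0.2896] press xy mm [ -5.1 181.8] toolx ang 94.67 z [-0.003  0.    -1.   ] F [-2.61 -0.42 -2.14] T [0.   0.05 0.01] gap 0.651 ff 0.0 j [0.31 0.02 1.17 0.   1.95 0.23]
((533.7202758789062, 131.52452087402344), (120.13777160644531, 115.22289276123047), 6.720956325531006)
bed 3118 ((537.1290283203125, 93.2518310546875), (200.03463745117188, 98.7522201538086), 4.494106769561768)
hub 445 [0.54275303 0.0219515  0.14012894]
L 0.4349518744831705 0.4715985794810875 0.13705772112163297 1130
R 0.5974944889111543 0.6364999622396739 0.14903934617142298 1093
```

Call:
{"name": "servo_tool", "arguments": {
  "deltas": [
    {"x": 10, "y": 0, "z": 5, "ax": 0, "ay": 0, "az": 0},
    {"x": 10, "y": 0, "z": 20, "ax": 0, "ay": 0, "az": 0},
    {"x": 0, "y": 0, "z": 28, "ax": 0, "ay": 0, "az": 0},
    {"x": 0, "y": 0, "z": 28, "ax": 0, "ay": 0, "az": 0},
    {"x": 0, "y": 0, "z": 28, "ax": 0, "ay": 0, "az": 0},
    {"x": 0, "y": 0, "z": 28, "ax": 0, "ay": 0, "az": 0},
    {"x": 0, "y": 0, "z": 28, "ax": 0, "ay": 0, "az": 0},
    {"x": 0, "y": 0, "z": 28, "ax": 0, "ay": 0, "az": 0},
    {"x": 0, "y": 0, "z": 28, "ax": 0, "ay": 0, "az": 0},
    {"x": 0, "y": 0, "z": 20, "ax": 0, "ay": 0, "az": 0},
    {"x": 0, "y": 0, "z": 10, "ax": 0, "ay": 0, "az": 0},
    {"x": 0, "y": 0, "z": 3, "ax": 0, "ay": 0, "az": 0}
  ]
}}

```text
t: 4.2
ee_pos: [0.5219, 0.2191, 0.0357]
eef_rot: [-0.001, 0.679, 0.734, -0.002]
force: [-0.3, 0.5, -0.4]
finger_gap: 0.65
finger_force: 0.0
```

```bash
sed -i 's/^C=.*/C=np.array([.543,.0218]);A=np.deg2rad(4.5)/' h.py; python3 -c "
from h import *
rep()"
```

```text
t 4.20 ee [0.5219 0.2191 0.0357] press xy mm [ -5.6 198.3] toolx ang 94.5 z [-0.003 -0.001 -1.   ] F [-0.34  0.49 -0.45] T [-0.03  0.03 -0.05] gap 0.65 ff 0.0 j [ 0.34  0.05  1.6  -0.    1.5   0.26]
```

Call:
{"name": "servo_tool", "arguments": {
  "deltas": [
    {"x": -4, "y": 2, "z": 0, "ax": 0, "ay": 0, "az": 0},
    {"x": -4, "y": 0, "z": 0, "ax": 0, "ay": 0, "az": 0},
    {"x": -4, "y": 0, "z": 0, "ax": 0, "ay": 0, "az": 0},
    {"x": -4, "y": 0, "z": 0, "ax": 0, "ay": 0, "az": 0},
    {"x": -4, "y": 0, "z": 0, "ax": 0, "ay": 0, "az": 0},
    {"x": -4, "y": 0, "z": 0, "ax": 0, "ay": 0, "az": 0},
    {"x": -4, "y": 0, "z": 0, "ax": 0, "ay": 0, "az": 0},
    {"x": -4, "y": 0, "z": 0, "ax": 0, "ay": 0, "az": 0},
    {"x": -4, "y": 0, "z": 0, "ax": 0, "ay": 0, "az": 0},
    {"x": -4, "y": 0, "z": 0, "ax": 0, "ay": 0, "az": 0},
    {"x": -4, "y": 0, "z": 0, "ax": 0, "ay": 0, "az": 0},
    {"x": -3, "y": 0, "z": 0, "ax": 0, "ay": 0, "az": 0}
  ]
}}

```text
t: 5.2
ee_pos: [0.5291, 0.1733, 0.0379]
eef_rot: [0.0, 0.678, 0.735, -0.0]
force: [0.4, 0.5, 0.8]
finger_gap: 0.651
finger_force: 0.0
```

```bash
python3 -c "
from h import *
rep()"
```

```text
t 5.20 ee [0.5291 0.1733 0.0379] press xy mm [ -2.  152.1] toolx ang 94.62 z [-0. -0. -1.] F [0.45 0.5  0.76] T [-0.03  0.01 -0.01] gap 0.651 ff 0.0 j [ 0.26  0.02  1.63 -0.    1.5   0.17]
```

```bash
cat >> h.py <<'E'
def book():
    c=manip.capture("scene");P=pts(c);im=c["img"].astype(int);z=P[...,2]
    d=P[...,:2]-C;X=np.cos(A)*d[...,0]+np.sin(A)*d[...,1];Y=-np.sin(A)*d[...,0]+np.cos(A)*d[...,1]
    b=(im[...,2]>im[...,0]+25)&(im[...,2]>im[...,1]+15)&(abs(z-.04)<.006)&(abs(X)<.09)&(Y>0)&(Y<.25)
    print("book X",np.percentile(X[b],[1,99])*1000,"Yout",np.percentile(Y[b],99.5)*1000,cv2.minAreaRect((np.stack([X[b],Y[b]],-1)*1000).astype(np.float32)))
    return c
E
python3 -c "
from h import *
c=book();save(c,'s2.png')"
```

```text
book X [-53.09521013  61.64094219] Yout 150.20557610962075 ((3.372539520263672, 116.61334228515625), (119.59479522705078, 105.1175537109375), 0.42824333906173706)
```

View pics/s2.png

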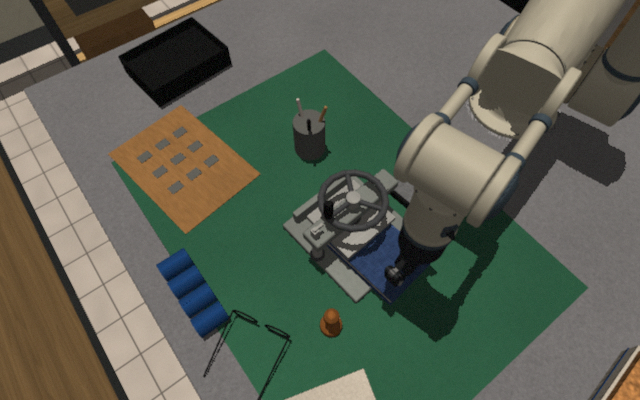

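The scene view shows the fingers behind the register's outer end near (395,270). The register has moved in and squared up, and the wheel and handle at (328,209) have not moved. I'll keep going gently until it meets the stop.

Call:
{"name": "servo_tool", "arguments": {
  "deltas": [
    {"x": -2, "y": 0, "z": 0, "ax": 0, "ay": 0, "az": 0},
    {"x": -2, "y": 0, "z": 0, "ax": 0, "ay": 0, "az": 0},
    {"x": -2, "y": 0, "z": 0, "ax": 0, "ay": 0, "az": 0},
    {"x": -2, "y": 0, "z": 0, "ax": 0, "ay": 0, "az": 0},
    {"x": -1, "y": 0, "z": 0, "ax": 0, "ay": 0, "az": 0},
    {"x": -1, "y": 0, "z": 0, "ax": 0, "ay": 0, "az": 0}
  ]
}}

```text
t: 5.75
ee_pos: [0.5299, 0.1637, 0.038]
eef_rot: [-0.0, 0.678, 0.735, 0.0]
force: [-0.2, 0.0, -0.4]
finger_gap: 0.652
finger_force: 0.0
```

Call:
{"name": "servo_tool", "arguments": {
  "deltas": [
    {"x": -1, "y": 0, "z": 0, "ax": 0, "ay": 0, "az": 0},
    {"x": -1, "y": 0, "z": 0, "ax": 0, "ay": 0, "az": 0}
  ]
}}

```text
t: 5.92
ee_pos: [0.5301, 0.1618, 0.038]
eef_rot: [-0.0, 0.678, 0.735, 0.0]
force: [-1.3, 0.2, -0.4]
finger_gap: 0.653
finger_force: 0.0
```

```bash
python3 -c "
from h import *
rep();book()"
```

```text
t 5.92 ee [0.5301 0.1618 0.038 ] press xy mm [ -1.9 140.6] toolx ang 94.64 z [ 0.  0. -1.] F [-1.27  0.2  -0.43] T [-0.01 -0.02 -0.04] gap 0.653 ff 0.0 j [0.23 0.01 1.64 0.   1.5  0.15]
book X [-50.09972724  62.33690354] Yout 170.64292407328728 ((2.6461944580078125, 116.13927459716797), (118.60620880126953, 109.12137603759766), 2.272536039352417)
```

```bash
python3 -c "
from h import *
c=manip.capture('scene');im=cv2.cvtColor(c['img'],cv2.COLOR_RGB2BGR)[170:320,280:480]
cv2.imwrite('pics/s3.png',cv2.resize(im,(800,600),interpolation=cv2.INTER_CUBIC))"
```

```text
(no output)
```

View pics/s3.png

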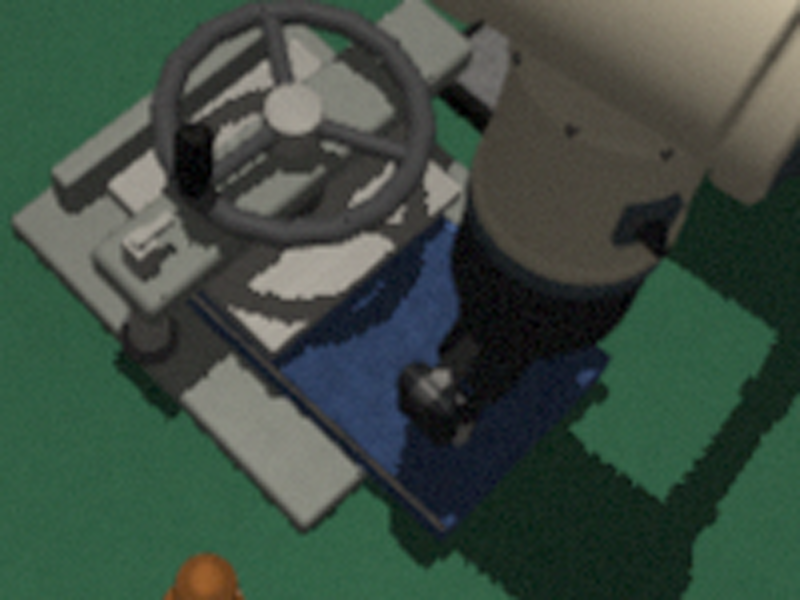

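Run:
```python
from h import *
rep()
c=manip.capture("scene");P=pts(c);D=np.load("scene1.npz")
for (u,v) in [(390,301),(430,259),(387,265),(392,275),(395,280),(397,285),(405,285),(420,270),(378,280)]:
    print((u,v),c["img"][v,u],P[v,u].round(3),"| before",D["img"][v,u],D["P"][v,u].round(3))
w=manip.capture("wrist");save(w,"w2.png")
```

```text
t 6.02 ee [0.5301 0.1617 0.038 ] press xy mm [ -1.9 140.5] toolx ang 94.62 z [ 0.  0. -1.] F [ 0.02  0.29 -0.36] T [ 0.02  0.01 -0.04] gap 0.646 ff 0.0 j [0.23 0.01 1.64 0.   1.5  0.15]
(390, 301) [54 50 51] [0.59  0.196 0.038] | before [57 58 59] [0.59  0.196 0.038]
(430, 259) [16 22 38] [0.474 0.182 0.04 ] | before [ 57  76 114] [0.473 0.182 0.039]
(387, 265) [78 78 75] [0.591 0.166 0.158] | before [ 53  71 104] [0.548 0.141 0.04 ]
(392, 275) [ 8  8 13] [0.588 0.18  0.135] | before [ 51  71 102] [0.554 0.162 0.041]
(395, 280) [51 52 51] [0.565 0.177 0.066] | before [49 65 93] [0.556 0.172 0.04 ]
(397, 285) [17 23 38] [0.559 0.182 0.038] | before [46 64 95] [0.559 0.182 0.039]
(405, 285) [16 25 37] [0.547 0.191 0.04 ] | before [45 64 94] [0.548 0.191 0.04 ]
(420, 270) [23 29 40] [0.503 0.186 0.038] | before [ 51  70 100] [0.504 0.186 0.039]
(378, 280) [45 61 93] [0.582 0.154 0.043] | before [ 52  69 101] [0.581 0.153 0.039]
```

View pics/w2.png

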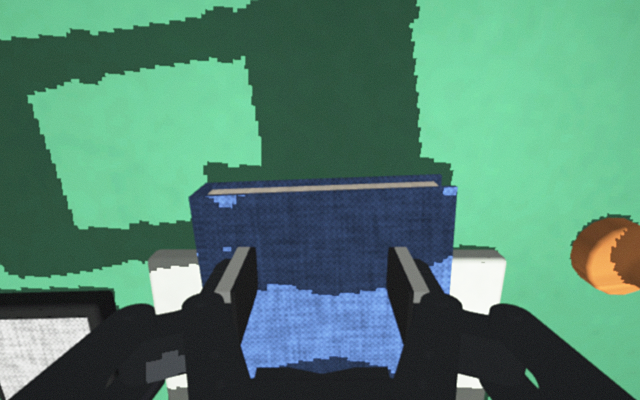

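Run:
```python
from h import *
s,M=rep()
c=manip.capture("wrist");H=np.array(c["hand_eye"])
c["world_from_camera"]=H;Q=pts(c)
for u,v in [(240,260),(230,290),(245,255),(405,260),(420,295),(320,330),(320,240),(320,183),(200,195),(455,190),(170,270),(100,100)]:
    p=Q[v,u];print((u,v),c["img"][v,u],"tool",p.round(4),"world",(M@p+s["ee_pos"]).round(4))
```

```text
t 6.12 ee [0.5301 0.1619 0.038 ] press xy mm [ -1.9 140.6] toolx ang 94.63 z [ 0.  0. -1.] F [-0.71  0.2  -0.52] T [-0.01  0.03 -0.02] gap 0.652 ff 0.0 j [0.23 0.01 1.64 0.   1.5  0.15]
(240, 260) [126 130 124] tool [ 0.0095 -0.0315 -0.0329] world [0.4979 0.1688 0.0709]
(230, 290) [86 87 84] tool [ 0.0099 -0.03   -0.0544] world [0.4994 0.1693 0.0924]
(245, 255) [119 123 119] tool [ 0.0096 -0.0304 -0.0289] world [0.499  0.1689 0.0669]
(405, 260) [124 129 121] tool [ 0.0098  0.0306 -0.0336] world [0.5597 0.1741 0.0716]
(420, 295) [142 146 140] tool [ 0.0078  0.031  -0.054 ] world [0.5604 0.1721 0.092 ]
(320, 330) [116 155 223] tool [-0.0455 -0.0016 -0.0019] world [0.5322 0.1164 0.0398]
(320, 240) [46 61 88] tool [ 0.0037 -0.0015 -0.0016] world [0.5283 0.1654 0.0396]
(320, 183) [47 61 92] tool [ 0.0255 -0.0015  0.0194] world [0.5265 0.1871 0.0186]
(200, 195) [44 59 83] tool [ 0.0252 -0.0556 -0.0003] world [0.4726 0.1825 0.0383]
(455, 190) [108 145 216] tool [ 0.0276  0.059  -0.0008] world [0.5866 0.1942 0.0388]
(170, 270) [245 248 243] tool [-0.0257 -0.0851  0.0237] world [0.4473 0.1294 0.0142]
(100, 100) [111 206 158] tool [ 0.0653 -0.1157  0.0375] world [0.4094 0.2176 0.0005]
```

The register hasn't moved. The wrist depth puts the fingertips about 27 mm behind the reported TCP (z ≈ 0.066), so they passed over the register without touching it. I'll back off, shut the gripper and measure where the tips really are.

Call:
{"name": "servo_tool", "arguments": {
  "deltas": [
    {"x": 0, "y": 0, "z": -15, "ax": 0, "ay": 0, "az": 0},
    {"x": 0, "y": 0, "z": -25, "ax": 0, "ay": 0, "az": 0},
    {"x": 15, "y": 0, "z": -20, "ax": 0, "ay": 0, "az": 0},
    {"x": 25, "y": 0, "z": 0, "ax": 0, "ay": 0, "az": 0},
    {"x": 20, "y": 0, "z": 0, "ax": 0, "ay": 0, "az": 0},
    {"x": 5, "y": 0, "z": 0, "ax": 0, "ay": 0, "az": 0},
    {"x": 0, "y": 0, "z": 0, "ax": 0, "ay": 0, "az": 0},
    {"x": 0, "y": 0, "z": 0, "ax": 0, "ay": 0, "az": 0},
    {"x": 0, "y": 0, "z": 0, "ax": 0, "ay": 0, "az": 0}
  ],
  "gripper": -1
}}

```text
t: 6.92
ee_pos: [0.5248, 0.2257, 0.0975]
eef_rot: [0.0, 0.678, 0.735, -0.0]
force: [-0.1, -0.0, 0.2]
finger_gap: -0.003
finger_force: 0.0
```

```bash
cat >> h.py <<'E'
def tips(name=None):
    s,M=rep();c=manip.capture("wrist")
    c["world_from_camera"]=np.array(c["hand_eye"]);Q=pts(c);im=c["img"].astype(int)
    if name: save(c,name)
    W=Q@M.T+s["ee_pos"]
    m=(abs(Q[...,0])<.02)&(abs(Q[...,1])<.06)&(Q[...,2]>-.09)&(W[...,2]>.046)&(c["depth"]>0)
    q=Q[m];print("tip tool z 99%",np.percentile(q[:,2],[50,95,99,99.9]).round(4),"near tip y,x:",q[q[:,2]>np.percentile(q[:,2],97)].mean(0).round(4),m.sum())
    return c,Q,W
E
python3 -c "
from h import *
tips('w3.png')"
```

```text
t 6.92 ee [0.5248 0.2257 0.0975] press xy mm [ -2.1 204.7] toolx ang 94.6 z [-0.001 -0.001 -1.   ] F [-0.13 -0.    0.17] T [-0.05  0.03 -0.  ] gap -0.003 ff 0.0 j [ 0.35  0.02  1.51 -0.    1.61  0.27]
tip tool z 99% [-0.0737 -0.038  -0.0234 -0.0185] near tip y,x: [ 0.0078 -0.0008 -0.0253] 30348
```

View pics/w3.png

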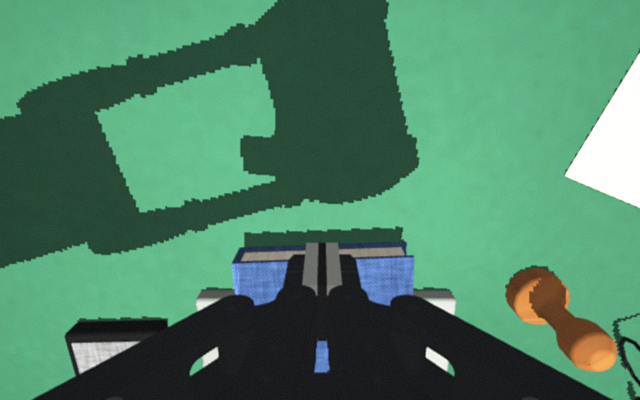

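The wrist view shows the shut fingertips near (322,243), at tool z ≈ −0.0185. So the real tips sit about 38 mm short of what the interface says. I'll reopen and lower by that extra amount.

Call:
{"name": "servo_tool", "arguments": {
  "deltas": [
    {"x": 0, "y": 0, "z": 5, "ax": 0, "ay": 0, "az": 0},
    {"x": 0, "y": 0, "z": 10, "ax": 0, "ay": 0, "az": 0},
    {"x": 0, "y": 0, "z": 12, "ax": 0, "ay": 0, "az": 0},
    {"x": 0, "y": 0, "z": 12, "ax": 0, "ay": 0, "az": 0},
    {"x": 0, "y": 0, "z": 12, "ax": 0, "ay": 0, "az": 0},
    {"x": 0, "y": 0, "z": 12, "ax": 0, "ay": 0, "az": 0},
    {"x": 0, "y": 0, "z": 12, "ax": 0, "ay": 0, "az": 0},
    {"x": 0, "y": 0, "z": 10, "ax": 0, "ay": 0, "az": 0},
    {"x": 0, "y": 0, "z": 7, "ax": 0, "ay": 0, "az": 0},
    {"x": 0, "y": 0, "z": 4, "ax": 0, "ay": 0, "az": 0},
    {"x": 0, "y": 0, "z": 0, "ax": 0, "ay": 0, "az": 0}
  ],
  "gripper": 0.3
}}

```text
t: 7.88
ee_pos: [0.5243, 0.2265, 0.0008]
eef_rot: [-0.0, 0.678, 0.735, -0.001]
force: [0.5, 0.6, -0.1]
finger_gap: 0.648
finger_force: 0.0
```

Run:
```python
from h import *
c,Q,W=tips()
im=c["img"].astype(int)
m=(abs(Q[...,0])<.013)&(abs(abs(Q[...,1])-.035)<.02)&(Q[...,2]>-.09)&(c["depth"]>0)&(abs(im[...,0]-im[...,1])<10)
print(np.percentile(Q[m][:,2],[90,99,99.9]),W[m][:,2].min())
```

```text
t 7.88 ee [0.5243 0.2265 0.0008] press xy mm [ -2.6 205.5] toolx ang 94.63 z [-0.002 -0.001 -1.   ] F [ 0.53  0.62 -0.12] T [ 0.04 -0.03  0.  ] gap 0.648 ff 0.0 j [0.35 0.08 1.63 0.   1.43 0.27]
tip tool z 99% [-0.0737 -0.0531 -0.0467 -0.0454] near tip y,x: [ 0.0039 -0.0021 -0.0474] 25846
[-0.03915578 -0.02322976 -0.01956529] 0.019148598415154226
```

Call:
{"name": "servo_tool", "arguments": {
  "deltas": [
    {"x": -5, "y": 0, "z": 0, "ax": 0, "ay": 0, "az": 0},
    {"x": -5, "y": 0, "z": 0, "ax": 0, "ay": 0, "az": 0},
    {"x": -5, "y": 0, "z": 0, "ax": 0, "ay": 0, "az": 0},
    {"x": -4, "y": 0, "z": 0, "ax": 0, "ay": 0, "az": 0},
    {"x": -4, "y": 0, "z": 0, "ax": 0, "ay": 0, "az": 0},
    {"x": -4, "y": 0, "z": 0, "ax": 0, "ay": 0, "az": 0},
    {"x": -4, "y": 0, "z": 0, "ax": 0, "ay": 0, "az": 0},
    {"x": -4, "y": 0, "z": 0, "ax": 0, "ay": 0, "az": 0}
  ]
}}

```text
t: 8.6
ee_pos: [0.5279, 0.192, 0.0024]
eef_rot: [-0.0, 0.678, 0.735, 0.001]
force: [-0.1, 4.6, 0.9]
finger_gap: 0.65
finger_force: 1.9
```

Run:
```python
from h import *
rep();book()
```

```text
t 8.60 ee [0.5279 0.192  0.0024] press xy mm [ -1.7 170.9] toolx ang 94.65 z [ 0.001  0.001 -1.   ] F [-0.1   4.61  0.92] T [ 0.61 -0.14  0.14] gap 0.65 ff 1.92 j [0.29 0.05 1.65 0.   1.43 0.21]
book X [-55.50053327  59.99092548] Yout 158.32734121589502 ((1.2056922912597656, 110.36279296875), (120.20994567871094, 99.94309997558594), 1.6932655572891235)
```

Contact, at about 4.6 N. I'll continue the push.

Call:
{"name": "servo_tool", "arguments": {
  "deltas": [
    {"x": -4, "y": 0, "z": 0, "ax": 0, "ay": 0, "az": 0},
    {"x": -4, "y": 0, "z": 0, "ax": 0, "ay": 0, "az": 0},
    {"x": -4, "y": 0, "z": 0, "ax": 0, "ay": 0, "az": 0},
    {"x": -4, "y": 0, "z": 0, "ax": 0, "ay": 0, "az": 0},
    {"x": -3, "y": 0, "z": 0, "ax": 0, "ay": 0, "az": 0},
    {"x": -2, "y": 0, "z": 0, "ax": 0, "ay": 0, "az": 0},
    {"x": -2, "y": 0, "z": 0, "ax": 0, "ay": 0, "az": 0},
    {"x": -2, "y": 0, "z": 0, "ax": 0, "ay": 0, "az": 0},
    {"x": -1, "y": 0, "z": 0, "ax": 0, "ay": 0, "az": 0}
  ]
}}

```text
t: 9.4
ee_pos: [0.5298, 0.1658, 0.0023]
eef_rot: [-0.0, 0.678, 0.735, 0.0]
force: [0.3, 5.4, 2.5]
finger_gap: 0.649
finger_force: 2.8
```

Run:
```python
from h import *
rep();book()
```

```text
t 9.40 ee [0.5298 0.1658 0.0023] press xy mm [ -1.8 144.6] toolx ang 94.61 z [ 0.     0.001 -1.   ] F [0.25 5.44 2.48] T [0.87 0.04 0.02] gap 0.649 ff 2.76 j [0.24 0.04 1.67 0.   1.43 0.16]
book X [-53.3750404   58.55982867] Yout 132.99541103798893 ((0.01202392578125, 97.48002624511719), (121.09672546386719, 68.91465759277344), 2.555986166000366)
```

Call:
{"name": "servo_tool", "arguments": {
  "deltas": [
    {"x": -1, "y": 0, "z": 0, "ax": 0, "ay": 0, "az": 0},
    {"x": -1, "y": 0, "z": 0, "ax": 0, "ay": 0, "az": 0},
    {"x": -1, "y": 0, "z": 0, "ax": 0, "ay": 0, "az": 0}
  ]
}}

```text
t: 9.7
ee_pos: [0.53, 0.1638, 0.0023]
eef_rot: [-0.001, 0.678, 0.735, 0.001]
force: [-1.5, 11.3, 3.5]
finger_gap: 0.649
finger_force: 5.5
```

Call:
{"name": "servo_tool", "arguments": {
  "deltas": [
    {"x": -1, "y": 0, "z": 0, "ax": 0, "ay": 0, "az": 0},
    {"x": -1, "y": 0, "z": 0, "ax": 0, "ay": 0, "az": 0}
  ]
}}

```text
t: 9.87
ee_pos: [0.53, 0.1638, 0.0024]
eef_rot: [-0.002, 0.678, 0.735, 0.002]
force: [-0.5, 17.3, 2.4]
finger_gap: 0.651
finger_force: 9.0
```

The register is firmly against the stop: the force is rising and nothing moves. Now back off and lift.

Call:
{"name": "servo_tool", "arguments": {
  "deltas": [
    {"x": 5, "y": 0, "z": 0, "ax": 0, "ay": 0, "az": 0},
    {"x": 12, "y": 0, "z": 0, "ax": 0, "ay": 0, "az": 0},
    {"x": 15, "y": 0, "z": 0, "ax": 0, "ay": 0, "az": 0},
    {"x": 8, "y": 0, "z": -10, "ax": 0, "ay": 0, "az": 0},
    {"x": 0, "y": 0, "z": -30, "ax": 0, "ay": 0, "az": 0},
    {"x": 0, "y": 0, "z": -35, "ax": 0, "ay": 0, "az": 0},
    {"x": 0, "y": 0, "z": -35, "ax": 0, "ay": 0, "az": 0},
    {"x": 0, "y": 0, "z": -35, "ax": 0, "ay": 0, "az": 0},
    {"x": 0, "y": 0, "z": -35, "ax": 0, "ay": 0, "az": 0},
    {"x": 0, "y": 0, "z": -35, "ax": 0, "ay": 0, "az": 0},
    {"x": 0, "y": 0, "z": -35, "ax": 0, "ay": 0, "az": 0},
    {"x": 0, "y": 0, "z": -25, "ax": 0, "ay": 0, "az": 0}
  ]
}}

```text
t: 10.87
ee_pos: [0.5269, 0.2003, 0.2813]
eef_rot: [0.001, 0.678, 0.735, 0.001]
force: [1.0, 0.3, 0.9]
finger_gap: 0.65
finger_force: 0.0
```

Call:
{"name": "servo_tool", "arguments": {
  "deltas": [
    {"x": 0, "y": 10, "z": 0, "ax": 0, "ay": 0, "az": 0},
    {"x": 0, "y": 12, "z": 0, "ax": 0, "ay": 0, "az": 0},
    {"x": 0, "y": 12, "z": 0, "ax": 0, "ay": 0, "az": 0},
    {"x": 0, "y": 12, "z": 0, "ax": 0, "ay": 0, "az": 0},
    {"x": 0, "y": 10, "z": 0, "ax": 0, "ay": 0, "az": 0},
    {"x": 0, "y": 4, "z": 0, "ax": 0, "ay": 0, "az": 0},
    {"x": 0, "y": 0, "z": 0, "ax": 0, "ay": 0, "az": 0}
  ],
  "gripper": 1
}}

```text
t: 11.45
ee_pos: [0.587, 0.2053, 0.2764]
eef_rot: [-0.0, 0.678, 0.735, -0.001]
force: [0.1, 0.9, -0.8]
finger_gap: 1.001
finger_force: 0.0
```

Run:
```python
from h import *
s,M=rep();book()
c=manip.capture("wrist");save(c,"w4.png");H=np.array(c["hand_eye"])
T=np.eye(4);T[:3,:3]=M;T[:3,3]=s["ee_pos"];c["world_from_camera"]=T@H
P=pts(c);im=c["img"].astype(int);z=P[...,2];np.savez("w4.npz",P=P,img=c["img"])
d=P[...,:2]-C;X=np.cos(A)*d[...,0]+np.sin(A)*d[...,1];Y=-np.sin(A)*d[...,0]+np.cos(A)*d[...,1]
b=(im[...,2]>im[...,0]+25)&(im[...,2]>im[...,1]+15)&(abs(z-.04)<.006)&(abs(X)<.09)&(Y>0)&(Y<.25)
if b.sum()>100:print("book",cv2.minAreaRect((np.stack([X[b],Y[b]],-1)*1000).astype(np.float32)),np.percentile(Y[b],99)*1000)
m=(z>.17)&(z<.195)&(np.hypot(X,Y)<.09);print("handle",m.sum(),P[m].mean(0) if m.sum() else 0, X[m].mean(),Y[m].mean(),X[m].min(),X[m].max(),Y[m].min(),Y[m].max())
m=(abs(z-.136)<.005)&(np.hypot(X,Y)<.08)&(np.hypot(X,Y)>.04);print("rim",m.sum(),cv2.fitEllipse((np.stack([X[m],Y[m]],-1)*1000).astype(np.float32)))
```

```text
t 11.45 ee [0.587  0.2053 0.2764] press xy mm [ 58.3 179.4] toolx ang 94.59 z [-0.001 -0.001 -1.   ] F [ 0.09  0.85 -0.79] T [ 0.01 -0.02 -0.03] gap 1.001 ff 0.0 j [ 0.28  0.17  1.04 -0.    1.93  0.2 ]
book X [-57.35354346  58.35120951] Yout 132.88654484144988 ((0.0084075927734375, 98.51422119140625), (118.78167724609375, 69.08753204345703), 0.2636174261569977)
book ((-3.0688209533691406, 92.37477111816406), (119.19641876220703, 75.90370178222656), 0.022766517475247383) 129.64400924036178
handle 3 [0.60015967 0.03324512 0.17028594] 0.0578814376312237 0.006925146830619711 0.05698772528695353 0.05877459000959398 0.006388213407944319 0.0074781803868739834
rim 2974 ((0.4250349998474121, 6.895793914794922), (107.89871978759766, 118.0184326171875), 107.53221130371094)
```

View pics/w4.png

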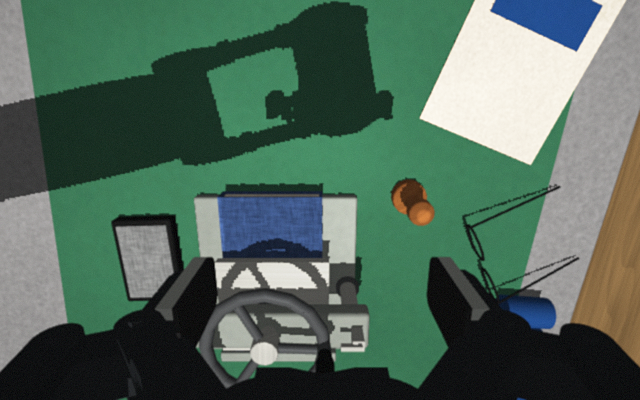

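The wrist view shows the register's outer end at row 195, square with the bed: 130 mm in the press frame, so it is home. The handle is at (325,360), partly hidden by the gripper. Next I move over the handle.

Call:
{"name": "servo_tool", "arguments": {
  "deltas": [
    {"x": -10, "y": 0, "z": 0, "ax": 0, "ay": 0, "az": 0},
    {"x": -18, "y": 0, "z": 0, "ax": 0, "ay": 0, "az": 0},
    {"x": -20, "y": 0, "z": 0, "ax": 0, "ay": 0, "az": 0},
    {"x": -20, "y": 0, "z": 0, "ax": 0, "ay": 0, "az": 0},
    {"x": -20, "y": 0, "z": 0, "ax": 0, "ay": 0, "az": 0},
    {"x": -20, "y": 0, "z": 0, "ax": 0, "ay": 0, "az": 0},
    {"x": -20, "y": 0, "z": 0, "ax": 0, "ay": 0, "az": 0},
    {"x": -20, "y": 0, "z": 0, "ax": 0, "ay": 0, "az": 0},
    {"x": -18, "y": 0, "z": 0, "ax": 0, "ay": 0, "az": 0},
    {"x": -11, "y": 0, "z": 0, "ax": 0, "ay": 0, "az": 0},
    {"x": -4, "y": 0, "z": 0, "ax": 0, "ay": 0, "az": 0},
    {"x": 0, "y": 0, "z": 0, "ax": 0, "ay": 0, "az": 0}
  ]
}}

```text
t: 12.55
ee_pos: [0.6011, 0.0242, 0.2773]
eef_rot: [0.0, 0.679, 0.735, 0.0]
force: [0.2, 1.4, -0.9]
finger_gap: 0.999
finger_force: 0.0
```

Run:
```python
from h import *
s,M=rep()
c=manip.capture("wrist");save(c,"w5.png");H=np.array(c["hand_eye"])
T=np.eye(4);T[:3,:3]=M;T[:3,3]=s["ee_pos"];c["world_from_camera"]=T@H
P=pts(c);z=P[...,2]
d=P[...,:2]-C;X=np.cos(A)*d[...,0]+np.sin(A)*d[...,1];Y=-np.sin(A)*d[...,0]+np.cos(A)*d[...,1]
for lo,hi in((.145,.165),(.165,.18),(.18,.19)):
    m=(z>lo)&(z<hi)&(np.hypot(X-.06,Y)<.025);
    if m.sum():print("handle",lo,m.sum(),(1000*np.array([X[m].min(),X[m].max(),Y[m].min(),Y[m].max()])).round(1))
```

```text
t 12.55 ee [0.6011 0.0242 0.2773] press xy mm [58.1 -2.1] toolx ang 94.55 z [ 0. -0. -1.] F [ 0.16  1.36 -0.86] T [-0.02 -0.02  0.01] gap 0.999 ff 0.0 j [-0.02  0.12  1.1  -0.    1.93 -0.1 ]
handle 0.145 110 [51.2 68.7 -1.7  6.6]
handle 0.165 167 [ 51.6  68.9 -11.2   6.6]
handle 0.18 345 [51.8 67.9 -9.8  5.5]
```

View pics/w5.png

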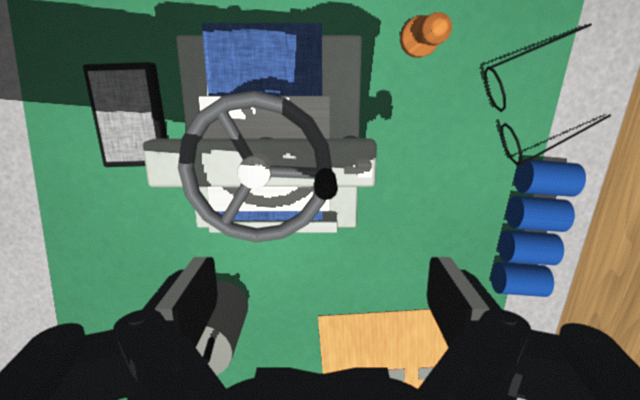

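The wrist view shows the handle at (325,183), which is press (60,−2.3) mm and right under the tool. The hub is at (253,172). I'll descend and grip the handle lightly.

Call:
{"name": "servo_tool", "arguments": {
  "deltas": [
    {"x": 0, "y": 2, "z": 8, "ax": 0, "ay": 0, "az": 0},
    {"x": 0, "y": 0, "z": 16, "ax": 0, "ay": 0, "az": 0},
    {"x": 0, "y": 0, "z": 18, "ax": 0, "ay": 0, "az": 0},
    {"x": 0, "y": 0, "z": 18, "ax": 0, "ay": 0, "az": 0},
    {"x": 0, "y": 0, "z": 18, "ax": 0, "ay": 0, "az": 0},
    {"x": 0, "y": 0, "z": 18, "ax": 0, "ay": 0, "az": 0},
    {"x": 0, "y": 0, "z": 18, "ax": 0, "ay": 0, "az": 0},
    {"x": 0, "y": 0, "z": 15, "ax": 0, "ay": 0, "az": 0},
    {"x": 0, "y": 0, "z": 10, "ax": 0, "ay": 0, "az": 0},
    {"x": 0, "y": 0, "z": 6, "ax": 0, "ay": 0, "az": 0},
    {"x": 0, "y": 0, "z": 2, "ax": 0, "ay": 0, "az": 0},
    {"x": 0, "y": 0, "z": 0, "ax": 0, "ay": 0, "az": 0}
  ]
}}

```text
t: 13.6
ee_pos: [0.6033, 0.0257, 0.1299]
eef_rot: [-0.0, 0.678, 0.735, -0.0]
force: [-0.7, 0.1, 0.6]
finger_gap: 1.001
finger_force: 0.0
```

Run:
```python
from h import *
c,Q,W=tips()
d=W[...,:2]-C;X=np.cos(A)*d[...,0]+np.sin(A)*d[...,1];Y=-np.sin(A)*d[...,0]+np.cos(A)*d[...,1];z=W[...,2]
m=(z>.15)&(z<.19)&(np.hypot(X-.06,Y)<.025)
print("handle",m.sum(),(1000*np.array([X[m].min(),X[m].max(),Y[m].min(),Y[m].max()])).round(1))
for sg in(-1,1):
    m=(abs(Q[...,0])<.014)&(abs(sg*Q[...,1]-.045)<.008)&(c["depth"]>0)&(Q[...,2]<-.01);print("tip",m.sum(),np.percentile(Q[m][:,2],[90,99]).round(4))
```

```text
t 13.60 ee [0.6033 0.0257 0.1299] press xy mm [60.4 -0.9] toolx ang 94.66 z [-0.  0. -1.] F [-0.67  0.09  0.65] T [0.02 0.05 0.02] gap 1.001 ff 0.0 j [-0.01  0.1   1.38  0.    1.67 -0.1 ]
tip tool z 99% [-0.0457  0.0235  0.0246  0.0667] near tip y,x: [ 0.007  -0.007   0.0344] 36861
handle 3443 [51.2 69.2 -8.7  7.2]
tip 5974 [-0.0349 -0.0103]
tip 6320 [-0.0375 -0.0285]
```

Aligned with the handle (x 51–69 mm, TCP at 60.4). Now I close.

Call:
{"name": "servo_tool", "arguments": {
  "deltas": [
    {"x": -1, "y": 0, "z": 0, "ax": 0, "ay": 0, "az": 0},
    {"x": 0, "y": 0, "z": 0, "ax": 0, "ay": 0, "az": 0},
    {"x": 0, "y": 0, "z": 0, "ax": 0, "ay": 0, "az": 0},
    {"x": 0, "y": 0, "z": 0, "ax": 0, "ay": 0, "az": 0},
    {"x": 0, "y": 0, "z": 0, "ax": 0, "ay": 0, "az": 0},
    {"x": 0, "y": 0, "z": 0, "ax": 0, "ay": 0, "az": 0},
    {"x": 0, "y": 0, "z": 0, "ax": 0, "ay": 0, "az": 0},
    {"x": 0, "y": 0, "z": 0, "ax": 0, "ay": 0, "az": 0},
    {"x": 0, "y": 0, "z": 0, "ax": 0, "ay": 0, "az": 0},
    {"x": 0, "y": 0, "z": 0, "ax": 0, "ay": 0, "az": 0}
  ],
  "gripper": -1,
  "grip_force": 25
}}

```text
t: 14.48
ee_pos: [0.6039, 0.0243, 0.1303]
eef_rot: [0.001, 0.678, 0.735, 0.0]
force: [4.0, -0.6, 1.3]
finger_gap: 0.202
finger_force: 24.9
```

Run:
```python
from h import *
s,M=rep()
# circle deltas, clockwise, in tool axes (tool x=press y, tool y=press x), 15deg chords
for k in range(0,24):
    a0,a1=-np.deg2rad(2.0+15*k),-np.deg2rad(2.0+15*(k+1));r=60
    print(k,"x %.1f y %.1f"%(r*(np.sin(a1)-np.sin(a0)),r*(np.cos(a1)-np.cos(a0))),end="; ")
```

```text
t 14.48 ee [0.6039 0.0243 0.1303] press xy mm [60.9 -2.3] toolx ang 94.63 z [ 0.001 -0.    -1.   ] F [ 4.04 -0.58  1.27] T [-0.01 -0.63  0.06] gap 0.202 ff 24.95 j [-0.02  0.1   1.37  0.    1.66 -0.1 ]
0 x -15.4 y -2.6; 1 x -14.3 y -6.5; 2 x -12.1 y -10.0; 3 x -9.1 y -12.8; 4 x -5.5 y -14.7; 5 x -1.5 y -15.6; 6 x 2.6 y -15.4; 7 x 6.5 y -14.3; 8 x 10.0 y -12.1; 9 x 12.8 y -9.1; 10 x 14.7 y -5.5; 11 x 15.6 y -1.5; 12 x 15.4 y 2.6; 13 x 14.3 y 6.5; 14 x 12.1 y 10.0; 15 x 9.1 y 12.8; 16 x 5.5 y 14.7; 17 x 1.5 y 15.6; 18 x -2.6 y 15.4; 19 x -6.5 y 14.3; 20 x -10.0 y 12.1; 21 x -12.8 y 9.1; 22 x -14.7 y 5.5; 23 x -15.6 y 1.5;
```

Call:
{"name": "servo_tool", "arguments": {
  "deltas": [
    {"x": -7.7, "y": -1.3, "z": 0, "ax": 0, "ay": 0, "az": 0},
    {"x": -7.7, "y": -1.3, "z": 0, "ax": 0, "ay": 0, "az": 0},
    {"x": -7.2, "y": -3.2, "z": 0, "ax": 0, "ay": 0, "az": 0},
    {"x": -7.2, "y": -3.2, "z": 0, "ax": 0, "ay": 0, "az": 0},
    {"x": -6.0, "y": -5.0, "z": 0, "ax": 0, "ay": 0, "az": 0},
    {"x": -6.0, "y": -5.0, "z": 0, "ax": 0, "ay": 0, "az": 0}
  ]
}}

```text
t: 14.98
ee_pos: [0.5875, -0.0192, 0.1303]
eef_rot: [-0.0, 0.678, 0.735, 0.0]
force: [0.8, 2.7, 3.1]
finger_gap: 0.198
finger_force: 25.3
```

Run:
```python
from h import *
rep()
```

```text
t 14.98 ee [ 0.5875 -0.0192  0.1303] press xy mm [ 41.1 -44.4] toolx ang 94.63 z [ 0.  0. -1.] F [0.81 2.71 3.09] T [ 0.55 -0.02  0.03] gap 0.198 ff 25.27 j [-0.09  0.06  1.42  0.    1.66 -0.17]
```

Call:
{"name": "servo_tool", "arguments": {
  "deltas": [
    {"x": -4.6, "y": -6.4, "z": 0, "ax": 0, "ay": 0, "az": 0},
    {"x": -4.6, "y": -6.4, "z": 0, "ax": 0, "ay": 0, "az": 0},
    {"x": -2.7, "y": -7.4, "z": 0, "ax": 0, "ay": 0, "az": 0},
    {"x": -2.7, "y": -7.4, "z": 0, "ax": 0, "ay": 0, "az": 0},
    {"x": -0.8, "y": -7.8, "z": 0, "ax": 0, "ay": 0, "az": 0},
    {"x": -0.8, "y": -7.8, "z": 0, "ax": 0, "ay": 0, "az": 0},
    {"x": 1.3, "y": -7.7, "z": 0, "ax": 0, "ay": 0, "az": 0},
    {"x": 1.3, "y": -7.7, "z": 0, "ax": 0, "ay": 0, "az": 0},
    {"x": 3.2, "y": -7.2, "z": 0, "ax": 0, "ay": 0, "az": 0},
    {"x": 3.2, "y": -7.2, "z": 0, "ax": 0, "ay": 0, "az": 0},
    {"x": 5.0, "y": -6.0, "z": 0, "ax": 0, "ay": 0, "az": 0},
    {"x": 5.0, "y": -6.0, "z": 0, "ax": 0, "ay": 0, "az": 0}
  ]
}}

```text
t: 15.98
ee_pos: [0.5033, -0.0222, 0.1303]
eef_rot: [0.001, 0.678, 0.735, 0.002]
force: [9.1, 6.8, 2.5]
finger_gap: 0.2
finger_force: 25.2
```

Run:
```python
from h import *
rep()
```

```text
t 15.98 ee [ 0.5033 -0.0222  0.1303] press xy mm [-43.  -40.7] toolx ang 94.66 z [ 0.003  0.001 -1.   ] F [9.12 6.81 2.55] T [ 1.05 -1.5   0.  ] gap 0.2 ff 25.23 j [-0.11 -0.17  1.64  0.    1.67 -0.19]
```

Call:
{"name": "servo_tool", "arguments": {
  "deltas": [
    {"x": 6.4, "y": -3.6, "z": 0, "ax": 0, "ay": 0, "az": 0},
    {"x": 6.4, "y": -4.1, "z": 0, "ax": 0, "ay": 0, "az": 0},
    {"x": 7.4, "y": -2.7, "z": 0, "ax": 0, "ay": 0, "az": 0},
    {"x": 7.4, "y": -2.7, "z": 0, "ax": 0, "ay": 0, "az": 0},
    {"x": 7.8, "y": -0.8, "z": 0, "ax": 0, "ay": 0, "az": 0},
    {"x": 7.8, "y": -0.8, "z": 0, "ax": 0, "ay": 0, "az": 0},
    {"x": 7.7, "y": 1.3, "z": 0, "ax": 0, "ay": 0, "az": 0},
    {"x": 7.7, "y": 1.3, "z": 0, "ax": 0, "ay": 0, "az": 0},
    {"x": 7.2, "y": 3.2, "z": 0, "ax": 0, "ay": 0, "az": 0},
    {"x": 7.2, "y": 3.2, "z": 0, "ax": 0, "ay": 0, "az": 0},
    {"x": 6.0, "y": 5.0, "z": 0, "ax": 0, "ay": 0, "az": 0},
    {"x": 6.0, "y": 5.0, "z": 0, "ax": 0, "ay": 0, "az": 0}
  ]
}}

```text
t: 16.98
ee_pos: [0.4993, 0.0624, 0.1302]
eef_rot: [-0.0, 0.678, 0.735, -0.001]
force: [-1.2, -3.6, 6.6]
finger_gap: 0.204
finger_force: 25.6
```

Run:
```python
from h import *
rep()
```

```text
t 16.98 ee [0.4993 0.0624 0.1302] press xy mm [-40.4  43.9] toolx ang 94.63 z [-0.002 -0.001 -1.   ] F [-1.24 -3.58  6.55] T [-0.48  0.04  0.02] gap 0.204 ff 25.6 j [ 0.06 -0.17  1.64 -0.    1.67 -0.02]
```

Call:
{"name": "servo_tool", "arguments": {
  "deltas": [
    {"x": 4.6, "y": 6.4, "z": 0, "ax": 0, "ay": 0, "az": 0},
    {"x": 4.6, "y": 6.4, "z": 0, "ax": 0, "ay": 0, "az": 0},
    {"x": 2.7, "y": 7.4, "z": 0, "ax": 0, "ay": 0, "az": 0},
    {"x": 2.7, "y": 7.4, "z": 0, "ax": 0, "ay": 0, "az": 0},
    {"x": 0.8, "y": 7.8, "z": 0, "ax": 0, "ay": 0, "az": 0},
    {"x": 0.8, "y": 7.8, "z": 0, "ax": 0, "ay": 0, "az": 0},
    {"x": -1.3, "y": 7.7, "z": 0, "ax": 0, "ay": 0, "az": 0},
    {"x": -1.3, "y": 7.7, "z": 0, "ax": 0, "ay": 0, "az": 0},
    {"x": -3.2, "y": 7.2, "z": 0, "ax": 0, "ay": 0, "az": 0},
    {"x": -3.2, "y": 7.2, "z": 0, "ax": 0, "ay": 0, "az": 0},
    {"x": -5.0, "y": 6.0, "z": 0, "ax": 0, "ay": 0, "az": 0},
    {"x": -5.0, "y": 6.0, "z": 0, "ax": 0, "ay": 0, "az": 0}
  ]
}}

```text
t: 17.98
ee_pos: [0.5843, 0.0667, 0.1302]
eef_rot: [-0.001, 0.678, 0.735, -0.001]
force: [-5.2, -1.1, 8.9]
finger_gap: 0.199
finger_force: 25.8
```

Run:
```python
from h import *
rep()
```

```text
t 17.98 ee [0.5843 0.0667 0.1302] press xy mm [44.7 41.6] toolx ang 94.67 z [-0.003  0.    -1.   ] F [-5.17 -1.07  8.9 ] T [-0.19  0.74 -0.02] gap 0.199 ff 25.77 j [ 0.06  0.06  1.42  0.    1.67 -0.03]
```

Call:
{"name": "servo_tool", "arguments": {
  "deltas": [
    {"x": -6.4, "y": 4.4, "z": 0, "ax": 0, "ay": 0, "az": 0},
    {"x": -6.4, "y": 4.4, "z": 0, "ax": 0, "ay": 0, "az": 0},
    {"x": -7.4, "y": 2.7, "z": 0, "ax": 0, "ay": 0, "az": 0},
    {"x": -7.3, "y": 2.5, "z": 0, "ax": 0, "ay": 0, "az": 0},
    {"x": -6, "y": 1, "z": 0, "ax": 0, "ay": 0, "az": 0},
    {"x": -5, "y": 0.5, "z": 0, "ax": 0, "ay": 0, "az": 0},
    {"x": -2, "y": 0, "z": 0, "ax": 0, "ay": 0, "az": 0},
    {"x": 0, "y": 0, "z": 0, "ax": 0, "ay": 0, "az": 0},
    {"x": 0, "y": 0, "z": 0, "ax": 0, "ay": 0, "az": 0}
  ]
}}

```text
t: 18.73
ee_pos: [0.6037, 0.0273, 0.1303]
eef_rot: [-0.0, 0.678, 0.735, -0.0]
force: [1.2, -0.2, 6.1]
finger_gap: 0.203
finger_force: 25.5
```

Run:
```python
from h import *
rep()
```

```text
t 18.73 ee [0.6037 0.0273 0.1303] press xy mm [61.   0.7] toolx ang 94.62 z [-0. -0. -1.] F [ 1.24 -0.15  6.08] T [-0.02 -0.18  0.04] gap 0.203 ff 25.52 j [-0.01  0.1   1.37 -0.    1.67 -0.09]
```

Call:
{"name": "servo_tool", "arguments": {
  "deltas": [
    {"x": -1.5, "y": 0, "z": 0, "ax": 0, "ay": 0, "az": 0},
    {"x": 0, "y": 0, "z": 0, "ax": 0, "ay": 0, "az": 0},
    {"x": 0, "y": 0, "z": 0, "ax": 0, "ay": 0, "az": 0}
  ]
}}

```text
t: 18.98
ee_pos: [0.6038, 0.0265, 0.1302]
eef_rot: [-0.0, 0.678, 0.735, 0.0]
force: [1.2, 1.2, 4.9]
finger_gap: 0.206
finger_force: 25.5
```

Call:
{"name": "servo_tool", "arguments": {
  "deltas": [
    {"x": 0, "y": 0, "z": 0, "ax": 0, "ay": 0, "az": 0},
    {"x": 0, "y": 0, "z": 0, "ax": 0, "ay": 0, "az": 0},
    {"x": 0, "y": 0, "z": 0, "ax": 0, "ay": 0, "az": 0},
    {"x": 0, "y": 0, "z": 0, "ax": 0, "ay": 0, "az": 0},
    {"x": 0, "y": 0, "z": 0, "ax": 0, "ay": 0, "az": 0},
    {"x": 0, "y": 0, "z": 0, "ax": 0, "ay": 0, "az": 0},
    {"x": 0, "y": 0, "z": 0, "ax": 0, "ay": 0, "az": 0},
    {"x": 0, "y": 0, "z": 0, "ax": 0, "ay": 0, "az": 0}
  ],
  "gripper": 1
}}

```text
t: 19.65
ee_pos: [0.6041, 0.0255, 0.1299]
eef_rot: [-0.0, 0.678, 0.735, -0.0]
force: [0.0, 0.1, 1.0]
finger_gap: 1.001
finger_force: 0.0
```

Call:
{"name": "servo_tool", "arguments": {
  "deltas": [
    {"x": 0, "y": 0, "z": -6, "ax": 0, "ay": 0, "az": 0},
    {"x": 0, "y": 0, "z": -14, "ax": 0, "ay": 0, "az": 0},
    {"x": 0, "y": 0, "z": -18, "ax": 0, "ay": 0, "az": 0},
    {"x": 0, "y": 0, "z": -20, "ax": 0, "ay": 0, "az": 0},
    {"x": 0, "y": 0, "z": -20, "ax": 0, "ay": 0, "az": 0},
    {"x": 0, "y": 0, "z": -20, "ax": 0, "ay": 0, "az": 0},
    {"x": 0, "y": 0, "z": -20, "ax": 0, "ay": 0, "az": 0},
    {"x": 0, "y": 0, "z": -16, "ax": 0, "ay": 0, "az": 0},
    {"x": 0, "y": 0, "z": -10, "ax": 0, "ay": 0, "az": 0},
    {"x": 0, "y": 0, "z": -3, "ax": 0, "ay": 0, "az": 0},
    {"x": 0, "y": 0, "z": 0, "ax": 0, "ay": 0, "az": 0}
  ]
}}

```text
t: 20.57
ee_pos: [0.6044, 0.0255, 0.2785]
eef_rot: [0.001, 0.678, 0.735, 0.001]
force: [0.6, -0.2, 0.0]
finger_gap: 1.0
finger_force: 0.0
```

Run:
```python
from h import *
s,M=rep()
c=manip.capture("wrist");save(c,"w6.png");H=np.array(c["hand_eye"])
T=np.eye(4);T[:3,:3]=M;T[:3,3]=s["ee_pos"];c["world_from_camera"]=T@H
P=pts(c);z=P[...,2];im=c["img"].astype(int)
d=P[...,:2]-C;X=np.cos(A)*d[...,0]+np.sin(A)*d[...,1];Y=-np.sin(A)*d[...,0]+np.cos(A)*d[...,1]
for lo,hi in((.145,.165),(.165,.18),(.18,.19)):
    m=(z>lo)&(z<hi)&(np.hypot(X-.06,Y)<.025);
    if m.sum():print("handle",lo,m.sum(),(1000*np.array([X[m].min(),X[m].max(),Y[m].min(),Y[m].max()])).round(1))
b=(im[...,2]>im[...,0]+15)&(im[...,2]>im[...,1]+8)&(abs(z-.04)<.006)&(abs(X)<.09)&(Y>0.07)&(Y<.25)
print("book",b.sum(),cv2.minAreaRect((np.stack([X[b],Y[b]],-1)*1000).astype(np.float32)),np.percentile(Y[b],99)*1000)
book()
```

```text
t 20.57 ee [0.6044 0.0255 0.2785] press xy mm [61.5 -1.1] toolx ang 94.63 z [ 0.002 -0.    -1.   ] F [ 0.56 -0.21  0.01] T [-0.01  0.01  0.04] gap 1.0 ff 0.0 j [-0.01  0.12  1.09  0.    1.93 -0.09]
handle 0.145 99 [51.2 68.7  0.4  8.9]
handle 0.165 170 [51.3 69.  -8.5  8.7]
handle 0.18 346 [51.7 67.8 -8.4  7.7]
book 7238 ((-2.7987518310546875, 100.19802856445312), (120.2143783569336, 59.50315475463867), 0.08889548480510712) 128.889762532759
book X [-58.76279699  35.33018428] Yout 128.84287068174237 ((-3.051727294921875, 97.24607849121094), (114.28433227539062, 67.87408447265625), 1.2583870887756348)
```

View pics/w6.png

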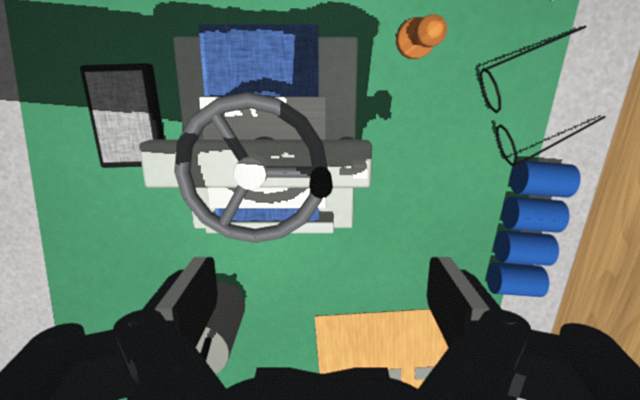

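The wrist view shows the handle back at (320,183), at press y ≈ 0 and so at the pointer. The register is still home and square, the stamp, tin and cup look undisturbed, and the hand is clear.

```bash
python3 -c "
from cell import manip
print(manip.close_job())"
```

```text
the job is handed in; nothing more can be done
None
```

I handed the job in, and no verdict came back; by my last measurements the register is square against the back stop, the wheel stands at one full clockwise turn with the handle at the pointer (gripped lightly rather than only pushed), and the hand is clear.

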